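# Press the red hand die onto the ringed brass plate

## Robot

A 6-joint arm with a two-finger parallel gripper is mounted at the origin on the work surface. World frame = base frame: x ahead of the robot, y to its left, z up, the work surface at z = 0. Lengths are in m, angles in rad, forces in N, time in s.
With the tool pointing down it reaches from about 0.3 to 0.875 m from the base axis. Payload 6.4 kg.
Tool frame: the origin (TCP) lies midway between the tips of the shut fingers; the grasp point (between the pads) lies ctrl.grip_depth behind it (ctrl.grip_depth is the distance from the TCP to the grasp point, in m); x points along the fingers, y is the direction in which the jaws open and shut, and the axes are right-handed (so a half turn about x gives the same grasp; the last joint's range is limited). The gripper opens to 85 mm and grips with 20 to 120 N. Pads are 22 mm wide; open, the fingers measure 114 mm over their backs; the gripper's body (76 mm by 85 mm) begins 54 mm behind the grasp point. The pads swing forward as they close: fully open they stand 13 mm farther back than shut.
Start: joints at [-0.206, 0.181, 1.607, -0, 1.354, -0.206], TCP at [0.575, 0, 0.231] pointing down, gripper open.
Joint ranges: [-2.99, 2.99], [-0.89, 2.07], [0.3, 2.58], [-1.14, 4.28], [0, 2.63], [-3.12, 3.12]. Speed limits (rad/s): [2.57, 2.57, 3.01, 3.14, 3.14, 3.14].

## Interface

Orientations are given as a unit quaternion [w, x, y, z].
In Python, from bench import ctrl gives the robot as it stands.
- The arm moves only by the shell command python3 -m creep 'ROWS'. ROWS is text: rows parted by semicolons, each of 7 numbers parted by spaces: the opening, from 0 (shut) to 1 (fully open), then the shift along the tool's x, y, z in cm, then the turn, a rotation vector about the tool's x, y, z in rad. In form: claw x y z ax ay az; .... A call has 1 to 10 rows; each row shifts and turns the pose as measured when the row begins, along the tool's axes as they then stand; what a row does not reach is not made up. A row lasts 1/8 s, in which the tool goes at most 62.5 mm and 10.7 degrees, less where a joint would pass 70% of its speed; a pose out of reach is approached as far as the arm can. A call with a gripper value outside its range is refused whole. The fingers move at their own pace and stop on an object; the grip force is fixed at half the most. Time passes only in rows, so rows that do not move let the fingers close. It gives the time, the measured TCP pose, the force and the opening at its end, in the units of the state.
- ctrl.get_obs(): the state, without advancing time (a new reading comes with each control period).
- ctrl.camera(name): name is "scene" or "side" or "wrist"; returns (picture, depth): 480x640x3 uint8, blue, green, red; 480x640 float32, m along the optical axis (not along the pixel's ray), 0 where there is no reading.
- ctrl.calibration(name): a dict with "mtx" (3x3 intrinsics, pixels), "R" (3x3) and "t" (3): a world point X has camera coordinates R X + t; the wrist camera has in their place "tool_from_camera" (4x4, takes a point from camera to tool coordinates, whose origin is the TCP and whose axes are the tool frame's). Camera axes: x right, y down, z forward; pixel columns grow to the right and rows downward; lengths in m; the calibration is good to about 2 mm. A picture is of the moment at which its call begins: read the wrist's pose just before it. calibration takes no time and is no camera call.
- ctrl.hand_in(): hands the job in, once; it reports no verdict.
Trained networks look in the newest picture that a camera, given by its name, has taken for a name from the list of things; names that differ only in an ending like _2 or _b are one class to them, and where a whole thing is asked for, a point or a joint stands for the part that bears it (a point fixed in the world has none). Each returns a list of dicts, best first, with "confidence" (0 to 1); they miss things now and then, are a little off and sometimes report something else, mostly with a low value. They report only what shows in the picture. A call takes as long as a camera call. They do not tell look-alikes from the thing itself.
- ctrl.find_in(query, camera): "rect" ([left, top, right, bottom] in pixels, round what is visible of it).
The state is a dict: "time_s": time; "q": joint angles; "dq": joint speeds; "joint_efforts": joint torques, N m; "eef_pos": TCP position; "eef_rot": TCP orientation; "wrist_force": force on the tool from outside, world axes, zero at the start; "torque": the same for the moment, N m; "opening": opening from 0.0 (shut) to 1.0 (fully open).
Only numpy, scipy, OpenCV 4.12 (cv2) and the standard library are available. Lean on these libraries where they do the work, as an engineer would, in place of code of your own. Each camera call takes 0.05 s, during which the arm holds its last target.

## Task

Take the red-handled stamping die from the green mat and press its face squarely and gently onto the middle of the white ring on the brass plate until the sprung plate has sunk about 6 mm, holding it there for about a second. Then lift the die straight up off the ring without dragging it, and stand it back upright on the green mat. Leave the other two dies and the tin of pins where they are.

Things in the scene. Friction and masses are not known exactly. Their poses are not given: they have to be found in the camera images.
- red_die_mid (a point): Red-handled stamping die: a round upright hand tool 94 mm tall, about 130 to 210 g, standing on its face. Steel foot 30 mm in diameter and 16 mm high, narrow 20 mm neck, then a straight red handle 26 mm in diameter from 34 to 88 mm above the face, the place to grip. This point is on the axis in the middle of the handle, 60 mm above the flat face; z runs along the axis, up when it stands.
- red_die_face (a point): Centre of the red die's flat round face (30 mm in diameter), its underside, on the axis; z points along the axis to the handle.
- blue_die_mid (a point): Bystander die of the same shape with a blue handle, on the mat; point on its axis 60 mm above its face.
- black_die_mid (a point): Bystander die of the same shape with a black handle, on the mat; point on its axis 60 mm above its face.
- ring (a point): Centre of the white ring (42 mm outer, 34 mm inner diameter) painted on the upper face of the brass plate. The plate (80 x 120 x 6 mm) rides level on springs over a fixed dark steel block (100 x 150 mm); its upper face is 40 mm above the table at rest and this point goes down with it. z is up; the ring lies 22 mm along the long axis (y) from the plate's middle.
- plate (a joint): How far the sprung brass plate has been pushed straight down, in m: 0 at rest, stop at 0.010. It starts to move at about 2 N and takes about 9 N at 0.006; it springs back when let go.
- mat_top (a point): Centre of the upper face of the fixed green mat, 130 mm (x) by 290 mm (y) and 5 mm thick, flat on the table; the three dies stand on it in a row along its y, about 85 mm apart, in any order. z is up.
- tin: Bystander: round flat open tin of pins, 64 mm in diameter, 22 mm high, 120 g, on the table; origin at the centre of its underside.
Things that resemble listed ones, but are neither listed nor needed, are in the scene too. There is more than one size of the part that bears red_die_mid; the job needs the smaller. Of the things that look like the part that bears ring, take the one that is farthest to the robot's left at the start.

How it is judged:
By the outcome, as a careful person would: the job done as asked, in the order asked, and still so for the second after the job is handed in, with the robot touching nothing.
It also fails if it takes over 53 s, if anything falls off the work surface, if the arm or the gripper's body presses on something with over 40 N, if the wrist force passes 120 N, or if a joint passes its speed limit or range.

## Working session

There is one attempt and no reset: what is moved stays moved. The work goes in short steps, Python scripts to look and compute and a shell command to move; the robot and the scene stay as the last step left them, time stands still between calls to the robot, and variables do not carry over. Pictures are saved under pics/ and viewed, and the job is handed in when it is done.

```bash
ls; mkdir -p pics; python3 - <<'E'
from bench import ctrl
import cv2,numpy as np
print(ctrl.get_obs(), ctrl.grip_depth)
for c in ["scene","side"]:
    im,d=ctrl.camera(c); cv2.imwrite(f"pics/{c}0.png",im); np.save(f"pics/{c}0.npy",d)
    for q in ["red_die_mid","ring","mat_top","plate"]:
        try: print(c,q,ctrl.find_in(q,c))
        except Exception as e: print(c,q,e)
    print(ctrl.calibration(c))
print(ctrl.get_obs()['time_s'])
E
```

```text
pics
{'time_s': 0.0, 'q': array([-2.06305443e-01,  1.81504341e-01,  1.60801672e+00, -8.31984260e-08,
        1.35380479e+00, -2.06301639e-01]), 'dq': array([ 0.00133033,  0.00085368, -0.00105683, -0.00043052,  0.0013737 ,
       -0.00090324]), 'joint_efforts': array([ 3.41415571e-04, -4.44869328e+01, -3.51340663e+01, -2.51131587e-04,
        9.11703974e-03,  3.43231875e-05]), 'eef_pos': array([5.74444502e-01, 1.30605543e-04, 2.30400584e-01]), 'eef_rot': array([ 0.49948601,  0.49966538,  0.50051172, -0.50033614]), 'wrist_force': array([-0.59978458, -0.79729887, -0.2431621 ]), 'torque': array([-0.02461551, -0.02115394, -0.00205053]), 'opening': 0.9992924770557475} 0.0187
scene red_die_mid [{'rect': [383.3, 197.8, 397.7, 227.0], 'confidence': 0.8}, {'rect': [341.5, 166.2, 361.5, 200.8], 'confidence': 0.76}]
scene ring [{'rect': [205.6, 209.2, 252.8, 236.8], 'confidence': 0.98}, {'rect': [262.8, 251.8, 319.6, 288.3], 'confidence': 0.97}, {'rect': [110.2, 243.5, 163.0, 281.0], 'confidence': 0.83}]
scene mat_top [{'rect': [363.2, 185.9, 472.9, 248.9], 'confidence': 0.59}, {'rect': [385.9, 
[... 1043 characters left out ...]
 0.59}]
side mat_top [{'rect': [228.4, 304.5, 338.9, 427.4], 'confidence': 0.77}]
side plate [{'rect': [390.7, 170.2, 420.2, 196.2], 'confidence': 0.86}, {'rect': [292.6, 217.7, 337.7, 252.2], 'confidence': 0.74}, {'rect': [262.8, 351.5, 276.9, 393.4], 'confidence': 0.73}, {'rect': [379.0, 214.5, 426.1, 244.8], 'confidence': 0.6}]
{'mtx': array([[524.96211225,   0.        , 311.85547105],
       [  0.        , 524.96211225, 244.19908889],
       [  0.        ,   0.        ,   1.        ]]), 'R': array([[-0.97879692, -0.20469236, -0.00759103],
       [-0.11092401,  0.56084262, -0.82045806],
       [ 0.17219887, -0.80221979, -0.57165632]]), 't': array([0.53012252, 0.1715084 , 1.11846502])}
0.5
```

View pics/scene0.png

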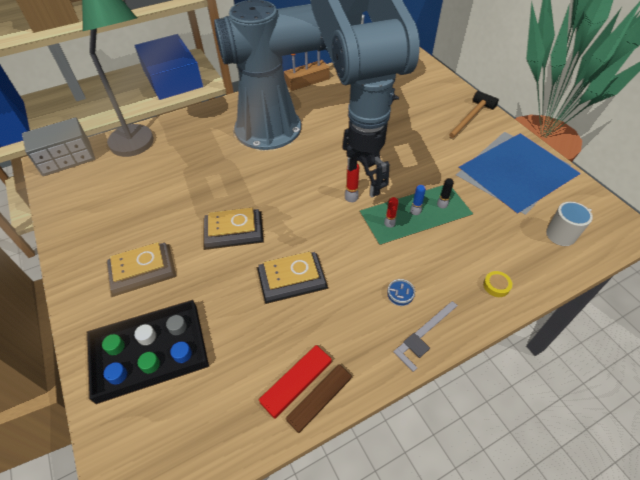

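View pics/side0.png

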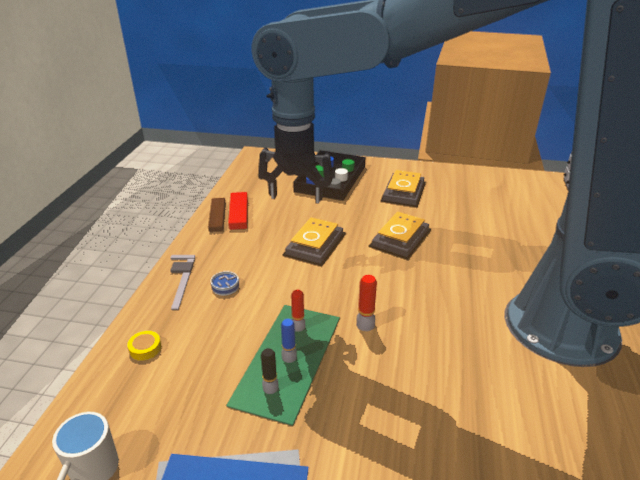

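The scene picture shows the small red die on the mat at about (391,212), with the bigger one beside it at (351,183). There are three plates, at (140,262), (232,226) and (291,272). Next I'll turn these into world positions.

```bash
cat > h.py <<'E'
from bench import ctrl
import numpy as np,cv2
def cloud(c,d,im=None):
    K=ctrl.calibration(c); M=K['mtx']; v,u=np.mgrid[0:480,0:640]
    P=np.stack([(u-M[0,2])/M[0,0]*d,(v-M[1,2])/M[1,1]*d,d],-1)
    if c=='wrist':
        return P
    return (P-K['t'])@K['R']
def ellc(c,im,r,z,thr=150):
    pass
E
python3 - <<'E'
from h import *
for c in ["scene","side"]:
    im=cv2.imread(f"pics/{c}0.png"); d=np.load(f"pics/{c}0.npy"); W=cloud(c,d)
    hsv=cv2.cvtColor(im,cv2.COLOR_BGR2HSV); H,S,V=[hsv[...,i].astype(int) for i in range(3)]
    ok=d>0
    masks={'red':((H<6)|(H>174))&(S>150)&(V>80),'blue':(H>105)&(H<125)&(S>150),'green':(H>65)&(H<90)&(S>100),'white':(S<60)&(V>180),'brass':(H>15)&(H<25)&(S>150)&(V>150)}
    for k,m in masks.items():
        m=m&ok&(W[...,0]>.2)&(W[...,0]<1)&(abs(W[...,1])<.6)&(W[...,2]>-.01)&(W[...,2]<.25)
        if k in('white','brass'): m&=(W[...,2]>.03)&(W[...,2]<.05)
        n,l,s,ce=cv2.connectedComponentsWithStats(m.astype(np.uint8),connectivity=8)
        for i in range(1,n):
            if s[i,4]<25: continue
            p=W[l==i]; print(c,k,s[i],np.median(p,0).round(3),p.min(0).round(3),p.max(0).round(3))
E
```

```text
scene red [347 164  12  26 217] [0.423 0.072 0.088] [ 0.407 -0.011  0.048] [0.532 0.092 0.246]
scene red [387 197  11  21 174] [0.554 0.113 0.08 ] [0.481 0.105 0.002] [0.562 0.19  0.101]
scene red [ 259  346   73   72 1959] [ 0.825 -0.305  0.024] [ 0.776 -0.387 -0.001] [ 0.868 -0.209  0.031]
scene blue [ 460  147   91   65 2809] [0.569 0.52  0.003] [ 0.441  0.433 -0.005] [0.683 0.6   0.009]
scene blue [414 185  11  21 166] [0.553 0.201 0.079] [0.515 0.192 0.004] [0.56  0.257 0.102]
scene blue [391 282  22  18 191] [0.746 0.021 0.015] [ 0.72  -0.004  0.01 ] [0.772 0.046 0.019]
scene blue [170 341  22  22 370] [ 0.651 -0.496  0.032] [ 0.609 -0.521  0.004] [ 0.666 -0.477  0.04 ]
scene green [ 361  187  111   57 2563] [0.565 0.193 0.005] [ 0.472  0.059 -0.002] [0.628 0.351 0.076]
scene green [137 351  23  23 398] [ 0.641 -0.565  0.032] [ 0.598 -0.592  0.003] [ 0.656 -0.546  0.039]
scene white [231 214  16  12  54] [ 0.368 -0.244  0.04 ] [ 0.343 -0.265  0.036] [ 0.39  -0.224  0.045]
scene white [147 251   7  12  27] [ 0.372 -0.483  0.041] [ 0.351 -0.491  0.038] [ 0.39  -0.478  0.043]
scen
[... 1089 characters left out ...]
35 169  12   6  54] [ 0.564 -0.55   0.033] [ 0.547 -0.573  0.03 ] [ 0.582 -0.53   0.038]
side brass [388 170  33  22 411] [ 0.365 -0.525  0.039] [ 0.322 -0.585  0.033] [ 0.411 -0.452  0.044]
side brass [399 181  10   4  33] [ 0.369 -0.502  0.04 ] [ 0.354 -0.514  0.033] [ 0.381 -0.488  0.042]
side brass [378 212  46  30 639] [ 0.355 -0.269  0.039] [ 0.303 -0.339  0.034] [ 0.415 -0.193  0.044]
side brass [291 218  47  31 682] [ 0.572 -0.197  0.039] [ 0.524 -0.26   0.034] [ 0.626 -0.124  0.044]
side brass [393 226  11   6  54] [ 0.365 -0.246  0.04 ] [ 0.352 -0.261  0.037] [ 0.378 -0.235  0.043]
side brass [306 233  11   6  57] [ 0.579 -0.172  0.04 ] [ 0.565 -0.187  0.037] [ 0.594 -0.154  0.044]
```

```bash
python3 - <<'E'
from h import *
from scipy.optimize import least_squares
for c,r in [("scene",(383,194,16,26)),("side",(289,287,17,33))]:
    im=cv2.imread(f"pics/{c}0.png"); d=np.load(f"pics/{c}0.npy"); W=cloud(c,d)
    hsv=cv2.cvtColor(im,cv2.COLOR_BGR2HSV); H,S,V=[hsv[...,i].astype(int) for i in range(3)]
    m=((H<6)|(H>174))&(S>150)&(V>60)&(W[...,2]>.045)&(W[...,2]<.091)
    mm=np.zeros_like(m); x,y,w,h=r; mm[y:y+h,x:x+w]=1; p=W[m&mm]
    K=ctrl.calibration(c); C=-K['R'].T@K['t']; v=np.median(p,0)-C; v=v[:2]/np.linalg.norm(v[:2])
    f=least_squares(lambda a:np.hypot(p[:,0]-a[0],p[:,1]-a[1])-.013,np.median(p,0)[:2]+.013*v,loss='soft_l1',f_scale=.002)
    print(c,len(p),f.x,np.abs(f.fun).mean())
o=ctrl.get_obs(); print(o['eef_pos'],o['time_s'])
im,d=ctrl.camera("wrist"); cv2.imwrite("pics/w0.png",im); np.save("pics/w0.npy",d); print(ctrl.calibration("wrist"))
for q in ["ring","red_die_mid"]: print(q,ctrl.find_in(q,"wrist"))
E
```

```text
scene 109 [0.54668831 0.11943883] 0.0008764710378307766
side 160 [0.54769715 0.11958125] 0.0010363346092185704
[5.74984281e-01 2.34573838e-05 2.31237649e-01] 0.5
{'mtx': array([[374.04747775,   0.        , 316.14519108],
       [  0.        , 374.04747775, 241.75778354],
       [  0.        ,   0.        ,   1.        ]]), 'tool_from_camera': array([[-5.35920382e-04, -2.86349760e-01,  9.58125006e-01,
        -1.43219035e-01],
       [ 9.99999840e-01,  2.03063630e-05,  5.65411626e-04,
         9.51218361e-04],
       [-1.81361518e-04,  9.58125156e-01,  2.86349703e-01,
        -7.27372597e-02],
       [ 0.00000000e+00,  0.00000000e+00,  0.00000000e+00,
         1.00000000e+00]])}
ring [{'rect': [79.6, 450.2, 124.3, 480.0], 'confidence': 0.79}, {'rect': [276.8, 334.2, 367.5, 424.3], 'confidence': 0.71}, {'rect': [255.2, 36.5, 304.3, 94.3], 'confidence': 0.49}]
red_die_mid [{'rect': [32.4, 87.8, 162.9, 148.1], 'confidence': 0.94}, {'rect': [255.7, 35.0, 306.2, 93.9], 'confidence': 0.82}]
```

View pics/w0.png

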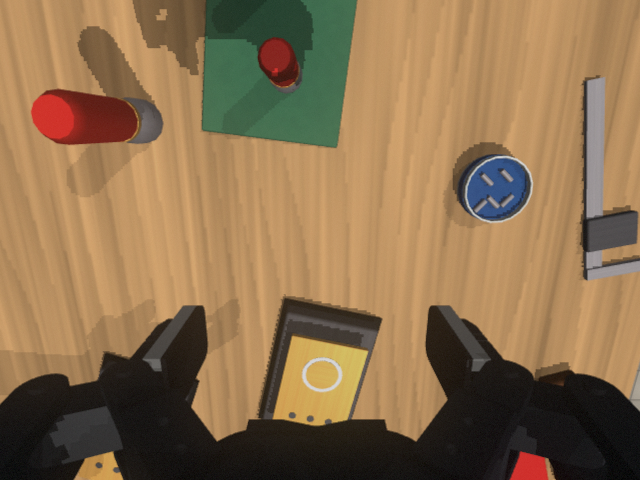

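The wrist picture shows the small red die at (278,60) on the mat and the leftmost plate's ring at (322,375). I'll measure both with this one camera.

```bash
cat >> h.py <<'E'
from scipy.spatial.transform import Rotation as Ro
def wcloud(d,o):
    T=ctrl.calibration('wrist')['tool_from_camera']; P=cloud('wrist',d)
    R=Ro.from_quat(np.roll(o['eef_rot'],-1)).as_matrix()
    return (P@T[:3,:3].T+T[:3,3])@R.T+o['eef_pos']
def ray(u,v,z,o):
    K=ctrl.calibration('wrist');T=K['tool_from_camera'];M=K['mtx'];R=Ro.from_quat(np.roll(o['eef_rot'],-1)).as_matrix()
    A=R@T[:3,:3]; c=R@T[:3,3]+o['eef_pos']; r=A@np.array([(u-M[0,2])/M[0,0],(v-M[1,2])/M[1,1],1]); return c+r*(z-c[2])/r[2]
def ring(im,box,o,z=.04):
    x0,y0,x1,y1=box; h=cv2.cvtColor(im,cv2.COLOR_BGR2HSV)[y0:y1,x0:x1]
    m=((h[...,1]<90)&(h[...,2]>170)).astype(np.uint8); n,l,s,_=cv2.connectedComponentsWithStats(m,connectivity=8)
    i=1+np.argmax(s[1:,4]); v,u=np.nonzero(l==i); p=np.array([ray(a+x0,b+y0,z,o) for a,b in zip(u,v)])
    hull=cv2.convexHull(p[:,:2].astype(np.float32)*1000); e=cv2.fitEllipse(hull); return np.array(e[0])/1000,e,len(p)
def die(im,d,box,o,zlo,zhi,hues=None):
    from scipy.optimize import least_squares
    W=wcloud(d,o); h=cv2.cvtColor(im,cv2.COLOR_BGR2HSV).astype(int)
    m=((h[...,0]<6)|(h[...,0]>174))&(h[...,1]>150)&(W[...,2]>zlo)&(W[...,2]<zhi)
    mm=np.zeros_like(m); x0,y0,x1,y1=box; mm[y0:y1,x0:x1]=1
    top=W[mm&((h[...,0]<6)|(h[...,0]>174))&(h[...,1]>150)&(W[...,2]>zhi)]
    p=W[m&mm]; f=least_squares(lambda a:np.hypot(p[:,0]-a[0],p[:,1]-a[1])-.013,np.median(p,0)[:2]+[0,.01],loss='soft_l1',f_scale=.002)
    return f.x,np.abs(f.fun).mean(),len(p),top.mean(0) if len(top) else None
E
python3 - <<'E'
from h import *
o=ctrl.get_obs(); im=cv2.imread("pics/w0.png"); d=np.load("pics/w0.npy")
print(ring(im,(290,345,355,405),o))
print(die(im,d,(250,30,312,100),o,.045,.091))
W=wcloud(d,o); print(W[375,322],W[375,340],W[60,400],W[120,270])
E
```

```text
(array([ 0.58205194, -0.17174222]), ((582.0519409179688, -171.74221801757812), (41.91666793823242, 42.383262634277344), 153.53895568847656), 428)
(array([0.54868585, 0.1205656 ]), np.float64(0.00013293635330206472), 203, array([0.54937148, 0.11941806, 0.09938046]))
[ 0.58230374 -0.17172341  0.0410323 ] [ 0.60102833 -0.17150972  0.04132885] [6.52665713e-01 1.33953888e-01 1.42159208e-04] [0.53283945 0.08173789 0.00522636]
```

```bash
python3 -m creep '1 0 -0.7 -3 0 0 0; 1 0 -0.7 -3 0 0 0; 1 0 -0.7 -3 0 0 0; 1 0 -0.6 -3 0 0 0; 1 0 0 0 0 0 0'; python3 - <<'E'
from h import *
o=ctrl.get_obs(); print(Ro.from_quat(np.roll(o['eef_rot'],-1)).as_matrix().round(4))
im,d=ctrl.camera("wrist"); cv2.imwrite("pics/w1.png",im); np.save("pics/w1.npy",d)
for q in ["red_die_mid"]: print(q,ctrl.find_in(q,"wrist"))
E
```

```text
time_s: 1.27
eef_pos: [0.5477, 0.1226, 0.2315]
eef_rot: [0.5, 0.501, 0.499, -0.5]
wrist_force: [0.4, 0.3, 0.4]
opening: 1.001
[[ 9.0e-04  1.0e+00 -1.9e-03]
 [-1.0e-04 -1.9e-03 -1.0e+00]
 [-1.0e+00  9.0e-04  1.0e-04]]
red_die_mid [{'rect': [105.6, 225.4, 204.2, 313.3], 'confidence': 0.78}, {'rect': [298.0, 192.7, 333.3, 248.6], 'confidence': 0.68}]
```

View pics/w1.png

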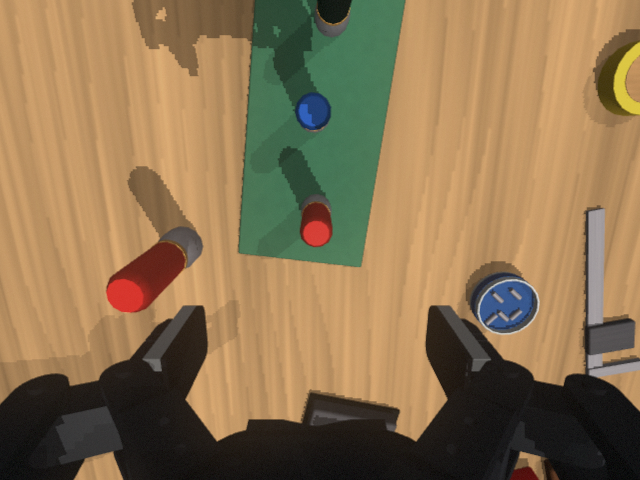

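The red die shows at (316,225), roughly midway between the jaws, and the bigger red one is clear on the left at (150,270).

```bash
python3 - <<'E'
from h import *
o=ctrl.get_obs(); im=cv2.imread("pics/w1.png"); d=np.load("pics/w1.npy")
print(o['eef_pos'],die(im,d,(290,190,340,255),o,.045,.091))
W=wcloud(d,o)
h=cv2.cvtColor(im,cv2.COLOR_BGR2HSV); m=((h[...,0]>65)&(h[...,0]<90)&(h[...,1]>80)).astype(np.uint8)
n,l,s,_=cv2.connectedComponentsWithStats(m); i=1+np.argmax(s[1:,4]); p=W[l==i]; print(s[i],p.min(0),p.max(0))
r=cv2.minAreaRect((p[:,:2]*1000).astype(np.float32)); print(r, cv2.boxPoints(r))
E
```

```text
[0.54821955 0.12083348 0.23148181] (array([0.54952925, 0.14200058]), np.float64(0.0021132998175701486), 254, array([0.54941785, 0.12044596, 0.09945118]))
[  240     0   165   267 30898] [0.4705824  0.05562558 0.00178989] [0.62614317 0.301401   0.37463878]
((547.2169799804688, 186.00299072265625), (247.57130432128906, 128.2264862060547), 82.7913818359375) [[468.07758   71.24085 ]
 [595.2906    55.150673]
 [626.3564   300.76514 ]
 [499.14337  316.85532 ]]
```

```bash
python3 -m creep '1 4 0.1 0 0 0 0; 1 4 0 0 0 0 0; 1 4 0 0 0 0 0; 1 3 0 0 0 0 0; 1 2 0 0 0 0 0; 1 0 0 0 0 0 0'
```

```text
time_s: 2.12
eef_pos: [0.5534, 0.1132, 0.058]
eef_rot: [0.499, 0.503, 0.495, -0.502]
wrist_force: [-0.9, 0.1, 0.5]
opening: 1.003
```

```bash
python3 - <<'E'
from h import *
for k in range(2):
    o=ctrl.get_obs(); R=Ro.from_quat(np.roll(o['eef_rot'],-1)).as_matrix(); print(o['eef_pos'],R.round(4))
    e=np.r_[.5494,.1204,.047]-o['eef_pos']; print('tool shift cm',(R.T@e*100).round(2))
    G=np.array([[0,1,0],[0,0,-1],[-1,0,0.]]); print('rot',Ro.from_matrix(R.T@G).as_rotvec().round(4))
    ctrl.camera("wrist")
E
```

```text
[0.55343229 0.11320946 0.05803898] [[ 0.0055  0.9999 -0.0112]
 [-0.0029 -0.0112 -0.9999]
 [-1.      0.0055  0.0029]]
tool shift cm [ 1.1  -0.42 -0.72]
rot [-0.0112  0.0029 -0.0055]
[0.55436236 0.11323112 0.05916394] [[ 0.0076  0.9999 -0.0112]
 [-0.003  -0.0112 -0.9999]
 [-1.      0.0076  0.0029]]
tool shift cm [ 1.21 -0.51 -0.71]
rot [-0.0112  0.0029 -0.0076]
```

```bash
cat > st.py <<'E'
from h import *
import sys
t=np.array([float(a) for a in sys.argv[1:4]])
o=ctrl.get_obs(); R=Ro.from_quat(np.roll(o['eef_rot'],-1)).as_matrix(); G=np.array([[0,1,0],[0,0,-1],[-1,0,0.]])
print(o['time_s'],o['eef_pos'].round(4),'shift cm',(R.T@(t-o['eef_pos'])*100).round(2),'rot',Ro.from_matrix(R.T@G).as_rotvec().round(4),'F',o['wrist_force'].round(1),'T',o['torque'].round(2),'op',o['opening'].round(3))
E
python3 -m creep '1 0 -0.5 -0.7 -0.011 0.003 -0.007; 1 0 0 0 0 0 0'; python3 st.py .5494 .1204 .047
```

```text
time_s: 2.48
eef_pos: [0.5517, 0.1207, 0.0626]
eef_rot: [0.501, 0.502, 0.499, -0.498]
wrist_force: [0.3, -0.5, -0.7]
opening: 0.995Traceback (most recent call last):
  File "st.py", line 5, in <module>
    print(o['time_s'],o['eef_pos'].round(4),'shift cm',(R.T@(t-o['eef_pos'])*100).round(2),'rot',Ro.from_matrix(R.T@G).as_rotvec().round(4),'F',o['wrist_force'].round(1),'T',o['torque'].round(2),'op',o['opening'].round(3))
                                                                                                                                                                                                        ^^^^^^^^^^^^^^^^^^
AttributeError: 'float' object has no attribute 'round'
```

```bash
sed -i "s/o\['opening'\].round(3)/round(float(o['opening']),3)/" st.py; python3 st.py .5494 .1204 .047; python3 -m creep '1 0.8 0 0 0 0 0; 1 0.8 0 0 0 0 0'; python3 st.py .5494 .1204 .047;  python3 -m creep '1 0 0 0 0 0 0'; python3 st.py .5494 .1204 .047
```

```text
2.475 [0.5517 0.1207 0.0626] shift cm [ 1.55 -0.24  0.03] rot [ 0.0003 -0.0004 -0.0061] F [ 0.3 -0.5 -0.7] T [ 0.04  0.   -0.03] op 0.995
time_s: 2.72
eef_pos: [0.5531, 0.121, 0.0475]
eef_rot: [0.503, 0.502, 0.498, -0.497]
wrist_force: [0.2, -0.1, -0.3]
opening: 0.999
2.725 [0.5531 0.121  0.0475] shift cm [ 0.04 -0.37  0.06] rot [ 0.001  -0.0004 -0.0098] F [ 0.2 -0.1 -0.3] T [-0.04  0.01  0.01] op 0.999
time_s: 2.85
eef_pos: [0.5524, 0.121, 0.0464]
eef_rot: [0.502, 0.502, 0.498, -0.498]
wrist_force: [-0.4, -0.4, -0.3]
opening: 1.003
2.85 [0.5524 0.121  0.0464] shift cm [-0.06 -0.3   0.06] rot [ 0.0011 -0.0004 -0.008 ] F [-0.4 -0.4 -0.3] T [ 0.03 -0.01  0.03] op 1.003
```

```bash
python3 -m creep '1 0 -0.3 0.05 0.001 0 -0.008; 1 0 0 0 0 0 0'; python3 st.py .5494 .1204 .047;python3 - <<'E'
from h import *
im,d=ctrl.camera("wrist"); cv2.imwrite("pics/w2.png",im)
E
```

```text
time_s: 3.1
eef_pos: [0.549, 0.1205, 0.0462]
eef_rot: [0.5, 0.5, 0.5, -0.5]
wrist_force: [0.8, -0.7, 0.1]
opening: 1.004
3.1 [0.549  0.1205 0.0462] shift cm [-0.08  0.04  0.01] rot [-0.     -0.0003  0.0012] F [ 0.8 -0.7  0.1] T [-0.01 -0.03  0.04] op 1.004
```

View pics/w2.png

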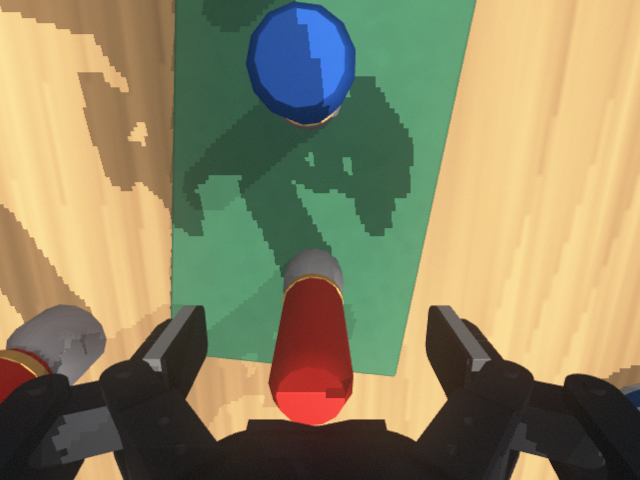

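The die stands between the pads, with its foot at (314,265) and its handle top at (311,395). I'll close the gripper.

```bash
python3 -m creep '0.4 0 0 0 0 0 0; 0.4 0 0 0 0 0 0; 0.2 0 0 0 0 0 0; 0 0 0 0 0 0 0; 0 0 0 0 0 0 0; 0 0 0 0 0 0 0'; python3 st.py .5494 .1204 .047
```

```text
time_s: 3.9
eef_pos: [0.5496, 0.1205, 0.0468]
eef_rot: [0.5, 0.5, 0.5, -0.5]
wrist_force: [-0.9, -0.5, 0.2]
opening: 0.289
3.9 [0.5496 0.1205 0.0468] shift cm [-0.02 -0.02  0.01] rot [-0.     -0.0003 -0.0003] F [-0.9 -0.5  0.2] T [-0.03 -0.04  0.03] op 0.289
```

```bash
python3 -m creep '0 -1 0 0 0 0 0; 0 -2 0 0 0 0 0; 0 -2 0 0 0 0 0; 0 -2 0 0 0 0 0; 0 -1.5 0 0 0 0 0; 0 0 0 0 0 0 0'; python3 st.py .582 -.0720 .135; python3 - <<'E'
from h import *
im,d=ctrl.camera("wrist"); cv2.imwrite("pics/w3.png",im);np.save("pics/w3.npy",d)
im,d=ctrl.camera("side"); cv2.imwrite("pics/s3.png",im[150:450,150:550]);
E
```

```text
time_s: 4.65
eef_pos: [0.5484, 0.1204, 0.1351]
eef_rot: [0.499, 0.5, 0.501, -0.501]
wrist_force: [0.2, 0.8, -2.1]
opening: 0.289
4.65 [0.5484 0.1204 0.1351] shift cm [ 0.    3.36 19.24] rot [-0.     -0.0003  0.0023] F [ 0.2  0.8 -2.1] T [ 0.02 -0.02  0.03] op 0.289
```

View pics/w3.png

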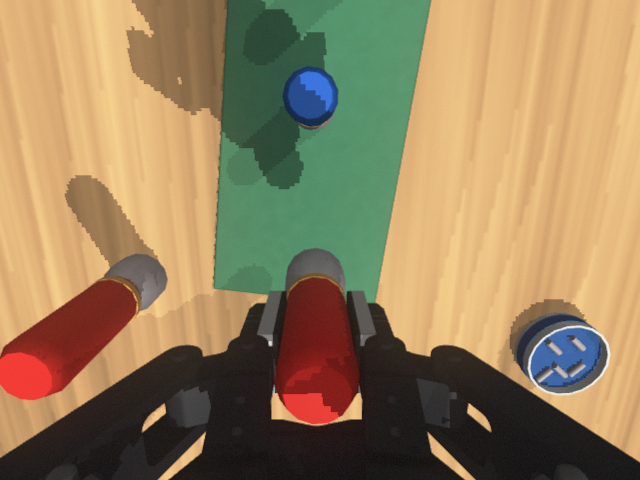

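View pics/s3.png

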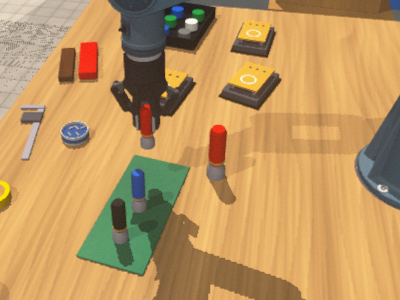

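The die is held between the pads (foot at (315,270), handle top at (316,390)) and looks upright in the side view too. Next I'll measure its axis in the tool frame.

```bash
cat >> h.py <<'E'
def heldaxis(im,d,box=(265,240,365,425)):
    from scipy.optimize import least_squares
    T=ctrl.calibration('wrist')['tool_from_camera']; P=cloud('wrist',d)@T[:3,:3].T+T[:3,3]
    h=cv2.cvtColor(im,cv2.COLOR_BGR2HSV).astype(int)
    mm=np.zeros(d.shape,bool); x0,y0,x1,y1=box; mm[y0:y1,x0:x1]=1
    red=mm&((h[...,0]<6)|(h[...,0]>174))&(h[...,1]>150)&(d>0)
    grey=mm&(h[...,1]<60)&(d>0)&(P[...,0]>0.015)&(P[...,0]<.05)&(abs(P[...,1])<.02)&(abs(P[...,2])<.03)
    p=P[red&(P[...,0]>-.04)&(P[...,0]<.01)]; g=P[grey]
    def res(a):
        f=lambda q,r:np.hypot(q[:,1]-a[0]-a[2]*q[:,0],q[:,2]-a[1]-a[3]*q[:,0])-r
        return f(p,.013)
    s=least_squares(res,[0,0,0,0],loss='soft_l1',f_scale=.001)
    print('axis y0,z0 (m), slopes',s.x.round(4),'res',np.abs(s.fun).mean(),len(p),'foot',len(g), g.max(0) if len(g) else '',np.median(g,0) if len(g) else '')
    return s.x
E
python3 - <<'E'
from h import *
im=cv2.imread("pics/w3.png"); heldaxis(im,np.load("pics/w3.npy"))
E
python3 -m creep '0 0 0.7 3.8 0 0 0; 0 0 0.7 3.8 0 0 0; 0 0 0.7 3.8 0 0 0; 0 0 0.7 3.8 0 0 0;0 0 0.5 3 0 0 0; 0 0 0 0 0 0 0'; python3 st.py .582 -.072 .135
```

```text
axis y0,z0 (m), slopes [ 0.0009  0.0006 -0.0111 -0.0002] res 0.00022023486285269381 3419 foot 1364 [0.04129504 0.01510225 0.0033437 ] [ 0.02418682  0.00046773 -0.01065358]
time_s: 5.5
eef_pos: [0.5767, -0.0655, 0.1254]
eef_rot: [0.495, 0.496, 0.505, -0.503]
wrist_force: [0.2, -0.3, -2.7]
opening: 0.29
5.5 [ 0.5767 -0.0655  0.1254] shift cm [-0.97  0.51  0.64] rot [ 0.0018 -0.0031  0.0169] F [ 0.2 -0.3 -2.7] T [ 0.01  0.03 -0.02] op 0.29
```

```bash
python3 -m creep '0 -0.7 0.5 2.5 0.002 -0.003 0.017; 0 0 0 2.5 0 0 0; 0 0 0 2.5 0 0 0; 0 0 0 2 0 0 0; 0 0 0 1 0 0 0; 0 0 0 0 0 0 0'; python3 st.py .5816 -.1712 .105
```

```text
time_s: 6.25
eef_pos: [0.5787, -0.1679, 0.1265]
eef_rot: [0.497, 0.499, 0.504, -0.5]
wrist_force: [-0.2, 0.4, -2.2]
opening: 0.293
6.25 [ 0.5787 -0.1679  0.1265] shift cm [2.14 0.31 0.34] rot [ 0.0024 -0.0066  0.0088] F [-0.2  0.4 -2.2] T [ 0.03  0.06 -0.03] op 0.293
```

```bash
python3 -m creep '0 1.2 0.3 0.3 0.002 -0.007 0.009; 0 1 0 0 0 0 0; 0 0 0 0 0 0 0; 0 0 0 0 0 0 0'; python3 st.py .5816 -.1712 .095; python3 - <<'E'
from h import *
im,d=ctrl.camera("wrist"); cv2.imwrite("pics/w4.png",im);np.save("pics/w4.npy",d)
heldaxis(im,d)
im,d=ctrl.camera("side"); cv2.imwrite("pics/s4.png",cv2.resize(im[170:270,240:380],None,fx=5,fy=5))
im,d=ctrl.camera("scene"); cv2.imwrite("pics/c4.png",cv2.resize(im[200:320,220:360],None,fx=5,fy=5))
E
python3 st.py .5816 -.1712 .095
```

```text
time_s: 6.75
eef_pos: [0.5813, -0.1684, 0.1018]
eef_rot: [0.5, 0.499, 0.501, -0.499]
wrist_force: [0.3, 0.6, -1.7]
opening: 0.294
6.75 [ 0.5813 -0.1684  0.1018] shift cm [0.68 0.03 0.28] rot [ 0.0025 -0.0007  0.0008] F [ 0.3  0.6 -1.7] T [ 0.04  0.01 -0.02] op 0.294
axis y0,z0 (m), slopes [ 0.0009  0.0006 -0.0093 -0.0002] res 0.00021655788996817666 3346 foot 1293 [0.04082357 0.01512243 0.00190386] [ 2.41158887e-02  4.58323631e-05 -1.07158481e-02]
6.9 [ 0.5815 -0.1687  0.1022] shift cm [0.72 0.01 0.25] rot [ 0.0022 -0.0004  0.0003] F [ 1.2 -0.7 -2.1] T [ 0.06 -0.01 -0.01] op 0.285
```

View pics/w4.png

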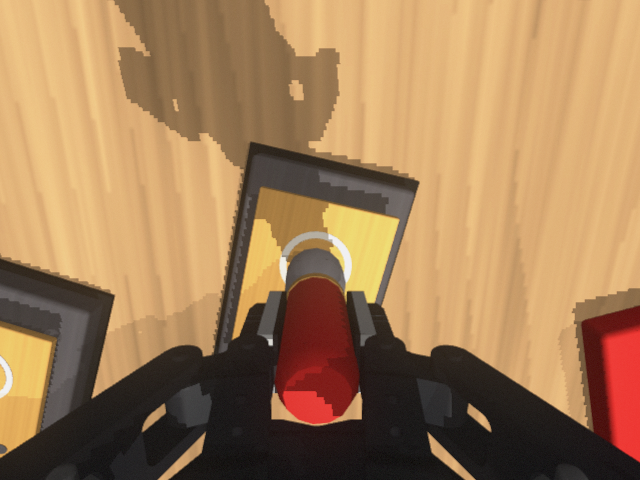

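View pics/s4.png

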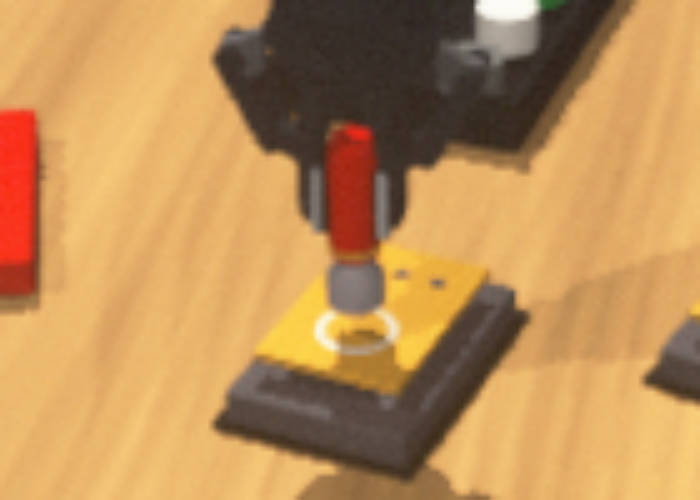

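View pics/c4.png

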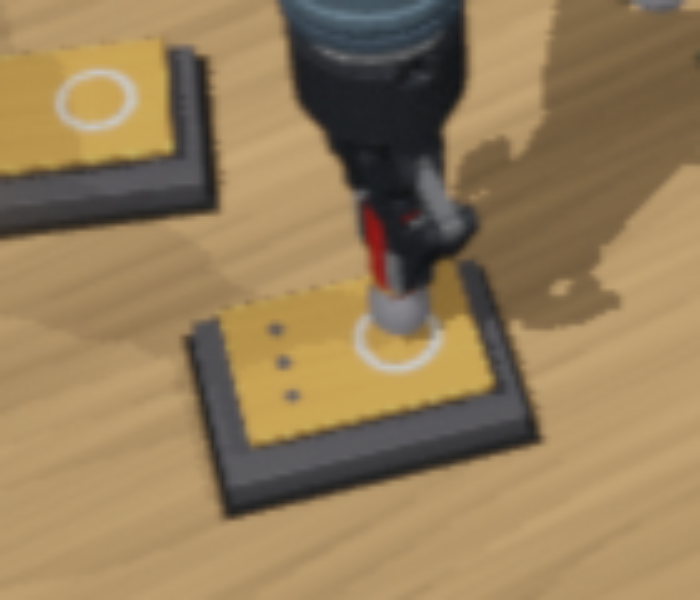

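The die is hanging about 20 mm over the ring, with the ring's arc at (315,255) in the wrist view. I'll refit the ring centre from that arc.

```bash
python3 - <<'E'
from h import *
from scipy.optimize import least_squares
o=ctrl.get_obs(); im=cv2.imread("pics/w4.png"); h=cv2.cvtColor(im,cv2.COLOR_BGR2HSV).astype(int)
m=np.zeros((480,640),np.uint8); m[225:300,270:360]=((h[...,1]<85)&(h[...,2]>140))[225:300,270:360]
W=wcloud(np.load("pics/w4.npy"),o); m&=(abs(W[...,2]-.04)<.006)
v,u=np.nonzero(m); p=np.array([ray(a,b,.04,o) for a,b in zip(u,v)])
s=least_squares(lambda a:np.hypot(p[:,0]-a[0],p[:,1]-a[1])-.019,[.582,-.172],loss='soft_l1',f_scale=.001); print(s.x,np.abs(s.fun).mean(),len(p))
E
python3 -m creep '0 0 0 0.25 0.002 0 0; 0 0 0 0 0 0 0';python3 st.py .5816 -.1712 .085
```

```text
[ 0.58192941 -0.17186792] 0.001075978103934278 916
time_s: 7.15
eef_pos: [0.5819, -0.1716, 0.1029]
eef_rot: [0.5, 0.5, 0.5, -0.5]
wrist_force: [-0.6, -0.4, -1.3]
opening: 0.293
7.15 [ 0.5819 -0.1716  0.1029] shift cm [ 1.79 -0.03 -0.04] rot [ 0.0001  0.0002 -0.0008] F [-0.6 -0.4 -1.3] T [-0.04  0.   -0.02] op 0.293
```

Ring confirmed at (0.582, -0.172). I'll go down gently in small rows.

```bash
python3 -m creep '0 0.8 0 0 0 0 0; 0 0.6 0 0 0 0 0; 0 0.2 0 0 0 0 0; 0 0 0 0 0 0 0';python3 st.py .5816 -.1712 .082
```

```text
time_s: 7.65
eef_pos: [0.5816, -0.1716, 0.0854]
eef_rot: [0.5, 0.5, 0.5, -0.5]
wrist_force: [-0.9, -0.2, -1.8]
opening: 0.287
7.65 [ 0.5816 -0.1716  0.0854] shift cm [ 0.34 -0.   -0.04] rot [-0.0002 -0.0001 -0.0002] F [-0.9 -0.2 -1.8] T [-0.02 -0.04  0.  ] op 0.287
```

```bash
python3 -m creep '0 0.2 0 -0.02 0 0 0; 0 0.15 0 0 0 0 0';python3 st.py .5816 -.1712 .0758;python3 -m creep '0 0.1 0 0 0 0 0; 0 0.1 0 0 0 0 0';python3 st.py .5816 -.1712 .0758
```

```text
time_s: 7.9
eef_pos: [0.5818, -0.1714, 0.0819]
eef_rot: [0.5, 0.5, 0.5, -0.5]
wrist_force: [-0.3, 0.1, -2.1]
opening: 0.29
7.9 [ 0.5818 -0.1714  0.0819] shift cm [ 0.61 -0.02 -0.02] rot [-0.0001  0.0001 -0.0007] F [-0.3  0.1 -2.1] T [-0.05  0.04 -0.01] op 0.29
time_s: 8.15
eef_pos: [0.5819, -0.1715, 0.0804]
eef_rot: [0.5, 0.5, 0.5, -0.5]
wrist_force: [-1.9, 0.3, 1.7]
opening: 0.284
8.15 [ 0.5819 -0.1715  0.0804] shift cm [ 0.46 -0.03 -0.03] rot [-0.      0.0002 -0.0006] F [-1.9  0.3  1.7] T [ 0.11  0.31 -0.02] op 0.284
```

```bash
python3 -m creep '0 0.15 0 0 0 0 0; 0 0.15 0 0 0 0 0';python3 st.py .5816 -.1712 .0758
```

```text
time_s: 8.4
eef_pos: [0.5819, -0.1715, 0.078]
eef_rot: [0.5, 0.5, 0.5, -0.5]
wrist_force: [-2.7, 0.8, 4.4]
opening: 0.292
8.4 [ 0.5819 -0.1715  0.078 ] shift cm [ 0.22 -0.03 -0.03] rot [ 0.0001  0.0004 -0.0007] F [-2.7  0.8  4.4] T [ 0.17  0.54 -0.01] op 0.292
```

```bash
python3 -m creep '0 0.15 -0.02 0 0 0 0; 0 0.08 -0.02 0 0 0 0';python3 st.py .5816 -.1712 .0758
```

```text
time_s: 8.65
eef_pos: [0.5819, -0.1716, 0.0765]
eef_rot: [0.501, 0.5, 0.499, -0.5]
wrist_force: [-2.6, 0.7, 6.3]
opening: 0.291
8.65 [ 0.5819 -0.1716  0.0765] shift cm [ 0.07 -0.03 -0.04] rot [ 0.0001  0.0007 -0.0015] F [-2.6  0.7  6.3] T [0.28 0.57 0.  ] op 0.291
```

```bash
python3 -m creep '0 0.06 -0.02 0 0 0 0; 0 0 0 0 0 0 0';python3 st.py .5816 -.1712 .0758; python3 -m creep '0 0 0 0 0 0 0; 0 0 0 0 0 0 0';python3 st.py .5816 -.1712 .0758
python3 - <<'E'
from h import *
im,d=ctrl.camera("side"); cv2.imwrite("pics/s5.png",cv2.resize(im[170:270,240:380],None,fx=5,fy=5))
im,d=ctrl.camera("wrist"); cv2.imwrite("pics/w5.png",im); heldaxis(im,d)
W=wcloud(d,ctrl.get_obs()); 
h=cv2.cvtColor(im,cv2.COLOR_BGR2HSV).astype(int); m=(h[...,0]>15)&(h[...,0]<27)&(h[...,1]>140)&(abs(W[...,0]-.58)<.06)&(abs(W[...,1]+.17)<.05)&(W[...,2]>.02); print('plate z',np.median(W[m][:,2]),m.sum())
E
```

```text
time_s: 8.9
eef_pos: [0.5819, -0.1716, 0.0768]
eef_rot: [0.501, 0.5, 0.499, -0.5]
wrist_force: [-4.4, 2.2, 5.2]
opening: 0.289
8.9 [ 0.5819 -0.1716  0.0768] shift cm [ 0.1  -0.03 -0.04] rot [ 0.0002  0.0008 -0.0019] F [-4.4  2.2  5.2] T [ 0.28  0.68 -0.02] op 0.289
time_s: 9.15
eef_pos: [0.5819, -0.1715, 0.0775]
eef_rot: [0.501, 0.5, 0.499, -0.5]
wrist_force: [-3.3, 0.6, 5.2]
opening: 0.291
9.15 [ 0.5819 -0.1715  0.0775] shift cm [ 0.17 -0.03 -0.03] rot [ 0.0004  0.0008 -0.0018] F [-3.3  0.6  5.2] T [0.22 0.54 0.01] op 0.291
axis y0,z0 (m), slopes [ 0.0008  0.0005 -0.0113 -0.0023] res 0.00021658253615303792 3408 foot 2205 [0.04276112 0.01999126 0.01197967] [ 0.03223146  0.00048935 -0.01054023]
plate z 0.03619858926500168 7384
```

View pics/s5.png

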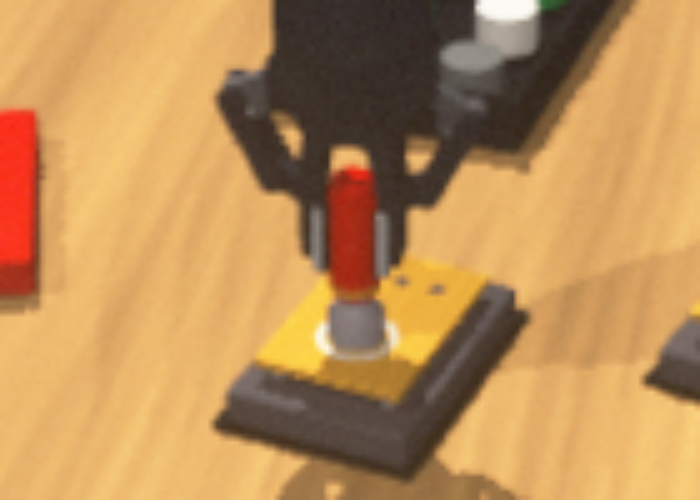

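View pics/w5.png

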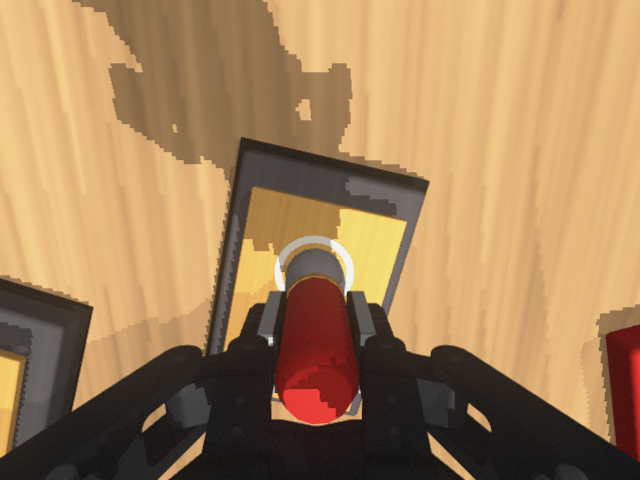

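The die sits centred in the ring, but rows with no push let it relax to about 4 mm. I'll push a little more, then hold with a small bias.

```bash
python3 -m creep '0 0.15 -0.03 0 0 0 0; 0 0.1 -0.03 0 0 0 0';python3 st.py .5816 -.1712 .0758; python3 -m creep '0 0.05 0 0 0 0 0; 0 0.05 0 0 0 0 0';python3 st.py .5816 -.1712 .0758
```

```text
time_s: 9.5
eef_pos: [0.5818, -0.1716, 0.0757]
eef_rot: [0.501, 0.5, 0.499, -0.499]
wrist_force: [-4.1, 0.8, 6.5]
opening: 0.294
9.5 [ 0.5818 -0.1716  0.0757] shift cm [-0.01 -0.02 -0.04] rot [ 0.0003  0.0011 -0.0031] F [-4.1  0.8  6.5] T [ 0.36  0.58 -0.01] op 0.294
time_s: 9.75
eef_pos: [0.5818, -0.1716, 0.0754]
eef_rot: [0.501, 0.5, 0.499, -0.499]
wrist_force: [-3.9, 1.2, 7.9]
opening: 0.29
9.75 [ 0.5818 -0.1716  0.0754] shift cm [-0.04 -0.02 -0.04] rot [ 0.0005  0.0011 -0.0029] F [-3.9  1.2  7.9] T [ 0.35  0.73 -0.11] op 0.29
```

```bash
python3 -m creep '0 0.04 0 0 0 0 0; 0 0.04 0 0 0 0 0; 0 0.04 0 0 0 0 0; 0 0.04 0 0 0 0 0';python3 st.py .5816 -.1712 .0758; python3 - <<'E'
from h import *
im,d=ctrl.camera("wrist"); cv2.imwrite("pics/w6.png",im); heldaxis(im,d)
W=wcloud(d,ctrl.get_obs()); 
h=cv2.cvtColor(im,cv2.COLOR_BGR2HSV).astype(int); m=(h[...,0]>15)&(h[...,0]<27)&(h[...,1]>140)&(abs(W[...,0]-.58)<.06)&(abs(W[...,1]+.17)<.05)&(W[...,2]>.02); print('plate z',np.median(W[m][:,2]),m.sum())
E
python3 st.py .5816 -.1712 .0758
```

```text
time_s: 10.25
eef_pos: [0.5819, -0.1716, 0.0756]
eef_rot: [0.501, 0.5, 0.499, -0.499]
wrist_force: [-3.7, 1.6, 6.5]
opening: 0.287
10.25 [ 0.5819 -0.1716  0.0756] shift cm [-0.02 -0.03 -0.04] rot [ 0.0008  0.0013 -0.0028] F [-3.7  1.6  6.5] T [ 0.32  0.81 -0.05] op 0.287
axis y0,z0 (m), slopes [ 0.0008  0.0005 -0.0115 -0.0029] res 0.0002139483527001848 3415 foot 2190 [0.04268001 0.01999808 0.01252008] [ 0.03207564  0.00050763 -0.01059948]
plate z 0.034408993017432 7348
10.3 [ 0.5819 -0.1716  0.0755] shift cm [-0.03 -0.03 -0.04] rot [ 0.0008  0.0013 -0.0028] F [-4.6  1.4  7.9] T [ 0.39  0.8  -0.03] op 0.29
```

```bash
python3 -m creep '0 0.03 0 0 0 0 0; 0 0.04 0 0 0 0 0; 0 0.04 0 0 0 0 0; 0 0.04 0 0 0 0 0';python3 st.py .5816 -.1712 .0758; python3 -m creep '0 -0.2 0 0 0 0 0; 0 -0.3 0 0 0 0 0'; python3 st.py .5816 -.1712 .082
```

```text
time_s: 10.8
eef_pos: [0.5819, -0.1716, 0.0757]
eef_rot: [0.501, 0.5, 0.499, -0.499]
wrist_force: [-3.6, 1.3, 6.3]
opening: 0.29
10.8 [ 0.5819 -0.1716  0.0757] shift cm [-0.01 -0.03 -0.04] rot [ 0.001   0.0014 -0.0026] F [-3.6  1.3  6.3] T [ 0.34  0.73 -0.03] op 0.29
time_s: 11.05
eef_pos: [0.5819, -0.1715, 0.0807]
eef_rot: [0.501, 0.5, 0.499, -0.499]
wrist_force: [-0.9, 1.1, 0.6]
opening: 0.293
11.05 [ 0.5819 -0.1715  0.0807] shift cm [-0.13 -0.03 -0.03] rot [ 0.001   0.0013 -0.0026] F [-0.9  1.1  0.6] T [0.16 0.28 0.  ] op 0.293
```

Held about 1.2 s at roughly 6 mm. Now I'll lift straight up.

```bash
python3 -m creep '0 -0.3 0 0 0 0 0; 0 -0.5 0 0 0 0 0; 0 -1 0 0 0 0 0; 0 -2 0 0 0 0 0; 0 -2 0 0 0 0 0; 0 0 0 0 0.001 0.001 -0.002'; python3 st.py .549 .1204 .135; python3 - <<'E'
from h import *
im,d=ctrl.camera("wrist"); cv2.imwrite("pics/w7.png",im); heldaxis(im,d)
E
```

```text
time_s: 11.8
eef_pos: [0.5826, -0.1719, 0.1428]
eef_rot: [0.501, 0.501, 0.499, -0.5]
wrist_force: [-0.3, -1.8, -1.2]
opening: 0.288
11.8 [ 0.5826 -0.1719  0.1428] shift cm [  0.73  -3.37 -29.23] rot [-0.0003  0.0014 -0.0032] F [-0.3 -1.8 -1.2] T [-0.02  0.01 -0.04] op 0.288
axis y0,z0 (m), slopes [ 0.0009  0.0006 -0.0099 -0.0005] res 0.00021418514408681397 3290 foot 1281 [0.04128043 0.01464713 0.00192453] [ 2.41075317e-02  5.27793232e-05 -1.06947429e-02]
```

```bash
python3 -m creep '0 0 -0.4 -3.8 0 0.001 -0.003; 0 0 -0.4 -3.8 0 0 0; 0 0 -0.4 -3.8 0 0 0; 0 0 -0.4 -3.8 0 0 0; 0 0 -0.4 -3.8 0 0 0; 0 0 0 0 0 0 0'; python3 st.py .549 .1204 .135
```

```text
time_s: 12.6
eef_pos: [0.5592, 0.0235, 0.1382]
eef_rot: [-0.497, -0.5, -0.501, 0.502]
wrist_force: [1.2, -1.6, -1.1]
opening: 0.292
12.6 [0.5592 0.0235 0.1382] shift cm [ 0.34 -1.05 -9.68] rot [-0.003  -0.0018  0.0066] F [ 1.2 -1.6 -1.1] T [-0.   -0.02 -0.01] op 0.292
```

```bash
python3 -m creep '0 0 -0.3 -2.7 -0.003 -0.002 0.007; 0 0 -0.3 -2.7 0 0 0; 0 0 -0.3 -2.4 0 0 0; 0 0 -0.1 -1.2 0 0 0; 0 0 0 0 0 0 0'; python3 st.py .549 .1204 .09
```

```text
time_s: 13.22
eef_pos: [0.5489, 0.1124, 0.1361]
eef_rot: [-0.5, -0.499, -0.499, 0.502]
wrist_force: [0.5, -0.7, -1.5]
opening: 0.291
13.225 [0.5489 0.1124 0.1361] shift cm [ 4.61  0.02 -0.81] rot [-0.002   0.0023  0.0019] F [ 0.5 -0.7 -1.5] T [-0.    0.05  0.06] op 0.291
```

```bash
python3 -m creep '0 0.5 0 -0.8 -0.002 0.002 0.002; 0 2 0 0 0 0 0; 0 2 0 0 0 0 0; 0 2 0 0 0 0 0; 0 0 0 0 0 0 0'; python3 st.py .549 .1204 .048
```

```text
time_s: 13.85
eef_pos: [0.5501, 0.1176, 0.0684]
eef_rot: [0.499, 0.501, 0.499, -0.501]
wrist_force: [0.2, 0.3, -1.2]
opening: 0.294
13.85 [0.5501 0.1176 0.0684] shift cm [ 2.04 -0.11 -0.28] rot [-0.0039  0.0008 -0.0009] F [ 0.2  0.3 -1.2] T [ 0.    0.02 -0.03] op 0.294
```

```bash
python3 -m creep '0 0.5 -0.1 -0.28 -0.004 0 0; 0 0.6 0 0 0 0 0; 0 0.4 0 0 0 0 0; 0 0 0 0 0 0 0'; python3 st.py .549 .1204 .047
```

```text
time_s: 14.35
eef_pos: [0.5507, 0.1202, 0.0544]
eef_rot: [0.501, 0.501, 0.499, -0.499]
wrist_force: [-0.6, 0.3, -2.2]
opening: 0.291
14.35 [0.5507 0.1202 0.0544] shift cm [ 0.74 -0.18 -0.02] rot [-0.0003  0.0007 -0.0043] F [-0.6  0.3 -2.2] T [ 0.03  0.05 -0.04] op 0.291
```

```bash
python3 -m creep '0 0.3 -0.15 0 0 0 -0.004; 0 0.3 0 0 0 0 0'; python3 st.py .549 .1204 .047; python3 -m creep '0 0.15 0 0 0 0 0; 0 0.05 0 0 0 0 0'; python3 st.py .549 .1204 .047
```

```text
time_s: 14.6
eef_pos: [0.5497, 0.1203, 0.0488]
eef_rot: [0.501, 0.5, 0.499, -0.5]
wrist_force: [0.8, 0.6, -1.9]
opening: 0.29
14.6 [0.5497 0.1203 0.0488] shift cm [ 0.18 -0.07 -0.01] rot [-0.0002  0.0007 -0.0015] F [ 0.8  0.6 -1.9] T [ 0.02 -0.02 -0.01] op 0.29
time_s: 14.85
eef_pos: [0.5497, 0.1203, 0.0468]
eef_rot: [0.5, 0.5, 0.499, -0.5]
wrist_force: [-2.4, 0.0, 3.8]
opening: 0.289
14.85 [0.5497 0.1203 0.0468] shift cm [-0.02 -0.07 -0.01] rot [-0.0001  0.0008 -0.0012] F [-2.4  0.   3.8] T [ 0.02  0.41 -0.02] op 0.289
```

```bash
python3 -m creep '0 0 0 0 0 0 0; 0 0 0 0 0 0 0'; python3 st.py .549 .1204 .047; python3 -m creep '0.35 0 0 0 0 0 0; 0.45 0 0 0 0 0 0; 0.7 0 0 0 0 0 0; 1 0 0 0 0 0 0; 1 0 0 0 0 0 0; 1 0 0 0 0 0 0'; python3 st.py .549 .1204 .047;python3 - <<'E'
from h import *
im,d=ctrl.camera("wrist"); cv2.imwrite("pics/w8.png",im)
E
```

```text
time_s: 15.1
eef_pos: [0.5498, 0.1203, 0.0468]
eef_rot: [0.501, 0.5, 0.499, -0.5]
wrist_force: [0.1, 0.4, -1.8]
opening: 0.294
15.1 [0.5498 0.1203 0.0468] shift cm [-0.02 -0.08 -0.01] rot [-0.0001  0.0008 -0.0015] F [ 0.1  0.4 -1.8] T [0.01 0.03 0.02] op 0.294
time_s: 15.85
eef_pos: [0.5508, 0.1203, 0.0477]
eef_rot: [0.501, 0.501, 0.499, -0.499]
wrist_force: [0.2, 0.5, -0.6]
opening: 1.0
15.85 [0.5508 0.1203 0.0477] shift cm [ 0.07 -0.18 -0.01] rot [-0.0002  0.0007 -0.0036] F [ 0.2  0.5 -0.6] T [ 0.    0.04 -0.  ] op 1.0
```

View pics/w8.png

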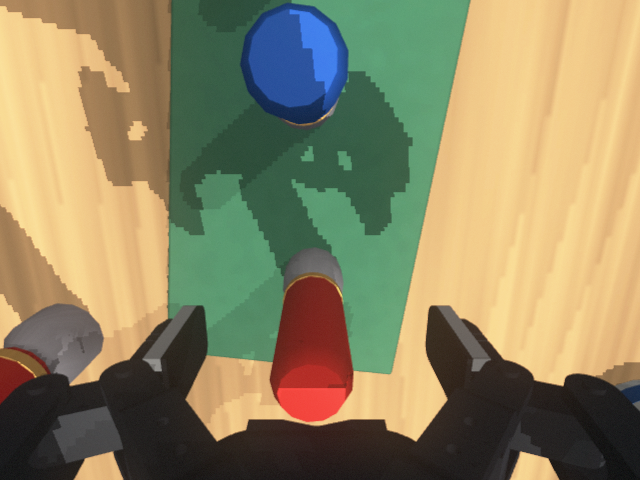

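The die is standing free between the open jaws (foot at (313,265), handle top at (312,395)). I'll raise the tool clear.

```bash
python3 -m creep '1 -2 0 0 0 0 0; 1 -3 0 0 0 0 0; 1 -4 0 0 0 0 0; 1 -4 0 0 0 0 0; 1 -4 0 0 0 0 0; 1 0 0 0 0 0 0; 1 0 0 0 0 0 0; 1 0 0 0 0 0 0'; python3 - <<'E'
from h import *
im,d=ctrl.camera("wrist"); cv2.imwrite("pics/w9.png",im)
W=wcloud(d,ctrl.get_obs()); h=cv2.cvtColor(im,cv2.COLOR_BGR2HSV).astype(int)
m=((h[...,0]<6)|(h[...,0]>174))&(h[...,1]>150)&(abs(W[...,0]-.55)<.03)&(abs(W[...,1]-.12)<.03)&(W[...,2]>.096); print(W[m].mean(0),m.sum())
im,d=ctrl.camera("side"); cv2.imwrite("pics/s9.png",im)
E
```

```text
time_s: 16.9
eef_pos: [0.5484, 0.1203, 0.2203]
eef_rot: [-0.5, -0.5, -0.5, 0.501]
wrist_force: [-0.7, 0.2, -0.5]
opening: 1.0
[0.55013914 0.12096422 0.09876629] 719
```

View pics/s9.png

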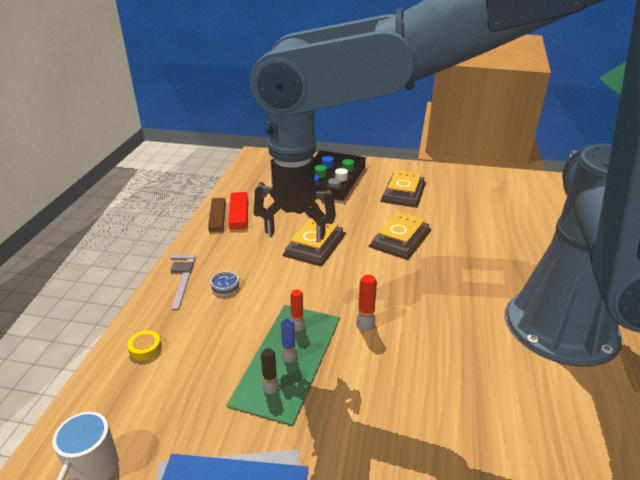

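The red die is upright on the mat at (297,310). The blue and black dies and the tin have not moved, and the gripper is clear, so I'll hand in.

```bash
python3 -c "
from bench import ctrl
print(ctrl.hand_in())"
```

```text
the job is handed in; nothing more can be done
None
```

I pressed the small red die onto the middle of the leftmost plate's ring (robot's left), lifted it straight off, and stood it back upright on the green mat. The job was handed in at about 17 s of the 53 s allowed.

- **Press:** the plate sank about 6 mm and was held there for about 1.2 s. The tool height, the wrist camera's view of the plate (0.041 m down to 0.034 m) and a net force of about 8–9.5 N all agree. Before that the die had rested on the plate about 1.6 s as I worked down. In that time it went nearly as deep once and eased back to about 4 mm.
- **Centring:** the die's axis was within about 0.5 mm of the ring centre I measured, and the lift showed no sideways drift at the ring.
- **Putting back:** the last pictures show the red die upright on the mat, within about 1 mm of where it started. The blue and black dies and the tin are where they were, and the gripper is open and well above everything.
- **Checks that disagreed:**
  - While pressed, there was a steady sideways force of about 4 N.
  - The wrist camera read the die as leaning about 0.6° in the grip. I did not correct for that, and neither reading came with any visible slip or drag.

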